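# Twist-check jar caps, set the loose ones aside and scan both lots in

### The arm

A 6-joint arm with a two-finger parallel gripper is mounted at the origin on a cart in front of the work surface, level with it; the furniture and walls round the work are solid. World frame = base frame: x ahead of the robot, y to its left, z up, the work surface at z = 0. Lengths are in m, angles in degrees, forces in N, time in s.
With the tool pointing down it reaches from about 0.35 to 0.875 m from the base axis. Payload 4.2 kg.
Tool frame: the origin (TCP) lies on the centre line of the jaws, within the pads' length; the fingertips stand 19 mm ahead of it and the grasp point (between the pads) is the TCP; z points along the fingers, y is the line along which they close (so a half turn about z gives the same grasp; the last joint's range is limited). The gripper opens to 87 mm and grips with 3 to 60 N. Pads are 19 mm wide; open, the fingers measure 117 mm over their backs; the gripper's body (75 mm by 190 mm) begins 51 mm behind the grasp point.
Start: joints at [79.217, 22.042, 0.453, 0, -68.411, -14.817], TCP at [0.27, 0.564, 0.242] pointing down, gripper open.
Joint ranges: [-179.83, 179.83], [-69.29, 118.12], [-61.27, 80.66], [-181.25, 117.63], [-171.15, -9.14], [-177.46, 177.46]. Speed limits (degrees/s): [159.86, 159.86, 180, 180, 180, 180].

### API

Orientations are given as a 3x3 rotation matrix whose columns are the frame's x, y, z axes.
In Python, from station import sense, capture, finish_job, search_frame, masks_of gives the robot as it stands.
- The arm moves only by the tool drive_tool, never from a script. Its argument "rows" is a list of rows, each a list of 7 numbers: the opening in per cent of the stroke, from 0 (shut) to 100 (fully open), then the shift along the world's x, y, z in mm, then the turn, a rotation vector about the world's x, y, z in rad. In form: [[fingers, dx, dy, dz, wx, wy, wz], ...]. A call has 1 to 5 rows; each row shifts and turns the commanded pose from where the row before left it; what a row does not reach is not made up. A row lasts 1/12 s, in which the tool goes at most 41.7 mm and 7.16 degrees, less where a joint would pass 70% of its speed; a pose out of reach is approached as far as the arm can. A call is refused whole if a number of a shift passes 41.7 or a number of a turn 0.125, either way. A call with a gripper value outside its range is refused whole. The fingers move at their own pace and stop on an object; the grip force is fixed at half the most. Time passes only in rows, so rows that do not move let the fingers close. It gives the time, the measured TCP pose, the force, the opening and the grip force at its end, in the units of the state.
- sense(): the state, without advancing time (a new reading comes with each control period).
- capture(name): name is "scene" or "top" or "wrist"; returns a dict with "frame" (384x512x3 uint8, red, green, blue), "z_map" (384x512 float32, m along the optical axis (not along the pixel's ray), 0 where there is no reading), "fx", "fy", "cx", "cy" (pixels), "distortion" ([k1, k2, p1, p2, k3] as OpenCV has them; the pictures are not rectified), "R" (3x3) and "t" (3): a world point X has camera coordinates R X + t; the wrist camera has in their place "T_tool_cam" (4x4, takes a point from camera to tool coordinates, whose origin is the TCP and whose axes are the flange's). Camera axes: x right, y down, z forward; pixel columns grow to the right and rows downward; lengths in m; the calibration is good to about 2 mm. A picture is of the moment at which its call begins: read the wrist's pose just before it.
- finish_job(): hands the job in; it is judged then, once.
Trained networks look in a picture, given as the dict that the camera call returned (one of the last four; its "shot" number tells which), for a name from the list of things; names that differ only in an ending like _2 or _b are one class to them, and where a whole thing is asked for, a point or a joint stands for the part that bears it (a point fixed in the world has none). Each returns a list of dicts, best first, with "p" (0 to 1); they miss things now and then, are a little off and sometimes report something else, mostly with a low value. They report only what shows in the picture. A call takes as long as a camera call.
- search_frame(label, picture): "xy" ([column, row] in pixels, amid what is visible of it).
- masks_of(label, picture): "region" (384x512 bool, what is visible of it) and "xy" ([column, row] in pixels, amid what is visible of it).
The state is a dict: "time_s": time; "joints": joint angles; "joint_velocities": joint speeds; "effort": joint torques, N m; "tcp_pos": TCP position; "ee_rot": TCP orientation; "wrist_force": force on the tool from outside, world axes, zero at the start; "moment": the same for the moment, N m; "gripper_width": opening from 0.0 (shut) to 1.0 (fully open); "gripper_force": force on a finger pad.
Only numpy, scipy, OpenCV 4.12 (cv2) and the standard library are available. Lean on these libraries where they do the work, as an engineer would, in place of code of your own. Each camera call takes 0.05 s, during which the arm holds its last target. There are 200 camera calls.

### The job

Gently twist the cap of every jar in the rack clockwise by about 25 degrees: a sound cap gives only a few degrees and stops dead, a loose one keeps turning; leave jars with sound caps standing in the rack and stand every jar with a loose cap upright in the rework tray. When all are sorted, book both in with the hand scanner, first the rack, then the rework tray: hold the scanner steady for two seconds, level and square to the bar-code label on the tag at its end, aimed at the middle of the label from about 10 cm, then lay it back on its mat. Do not crush a jar, and leave the other things on the bench where they are.

Things in the scene. Friction and masses are not known exactly. Their poses are not given: they have to be found in the camera images.
- rack: Fixed aluminium channel, 376 mm long along its own y, origin under its centre. Floor 4 mm thick; two rails along y, 10 mm thick, tops at z 26 mm, inner faces at x = -23 and +23 mm, so a square jar between them cannot turn. Jars stand in it in a row at least 56 mm apart, 4 to 6 of them. On its +y end stands a white tag plate 60 mm wide (x), 60 mm high, 4 mm thick, facing the rack's +y
- jar_a: Square amber jar, 44 x 44 mm body, 56 mm high, round neck above; 200 g or so, origin at the centre of its underside, z up; sides square to the rack. Round grey knurled screw cap, 38 mm diameter, between z 64 and 88 mm, with a white raised arrow on top (to z 89.5). Its cap may be sound or loose: only twisting tells; the arrow and the joint reading show how far it turned. None if absent
- jar_b: Another jar, the same as jar_a in looks and size; cap sound or loose. None if absent
- jar_c: Another jar, the same as jar_a in looks and size; cap sound or loose. None if absent
- jar_d: Another jar, the same as jar_a in looks and size; cap sound or loose. None if absent
- jar_e: Another jar, the same as jar_a in looks and size; cap sound or loose. None if absent
- jar_f: Another jar, the same as jar_a in looks and size; cap sound or loose. None if absent
- cap_a (a joint): Angle by which the cap of jar_a has been turned clockwise seen from above, rad; 0 at the start (arrow along the jar's -x). Stays where it is left. Sound caps stop dead at 0.14 (about 0.07 N m to turn, at the stop the fingers slip or the jar is strained), loose ones turn on freely to 1.4 (0.03 N m)
- cap_b (a joint): The same for jar_b
- cap_c (a joint): The same for jar_c
- cap_d (a joint): The same for jar_d
- cap_e (a joint): The same for jar_e
- cap_f (a joint): The same for jar_f
- rework_tray: Fixed open grey tray, 110 mm (its x) by 240 mm (its y), walls 4 mm thick and 18 mm high, floor top at z 4 mm, origin under its centre; room for 3 jars in a row along y. On the outside of its +y end stands a white tag plate 60 mm wide (x), 4 mm thick, 82 mm high, facing the tray's +y
- rack_label (a point): Centre of the bar-code label (48 x 32 mm) on the +y face of the rack's tag, 193 mm from the rack's origin, 40 mm above the bench; axes are the rack's, so the label faces along +y
- tray_label (a point): Centre of the bar-code label (48 x 36 mm) on the +y face of the tray's tag, 50 mm above the bench; axes are the tray's, so the label faces along +y
- scanner: Loose hand scanner, 150 mm long along its own x, 36 mm high, 160 g or so; the black handle, x -75 to +39 mm, is 32 mm wide (grasp it across, near x = 0); the grey head, x 39 to 75, is 46 mm wide. Origin at the centre of its underside, z up. It looks out of the window in its +x end, along +x
- nose (a point): Centre of the scanner's window, 75 mm ahead of and 18 mm above the scanner's origin; axes are the scanner's, x along the line of sight
- scan_mat: Fixed black rubber mat on which the scanner lies, 185 mm (its x) by 85 mm (its y), 3 mm thick, origin under its centre; scanner along the mat's x
- bottle_agar: Bystander: white bottle with a screw cap, 58 mm diameter, 110 mm high, origin under its centre; leave alone
- beaker: Bystander: clear beaker, 55 mm diameter, 70 mm high, origin under its centre; leave alone
- timer: Bystander: flat digital timer, 60 x 64 x 20 mm, origin under its centre; leave alone
- tape_roll: Bystander: roll of tape lying flat, 68 mm diameter, 19 mm high, origin under its centre; leave alone

How it is judged:
By the outcome, as a careful person would: the job done as asked, in the order asked, and still so for the second after the job is handed in, with the robot touching nothing.
Of jar_a, jar_b, jar_c, jar_d, jar_e, jar_f only 4 to 6 are there at a start; the rules pass over those that are not, and their reading is None.
At some moment in a run one of scanner may be knocked a few centimetres aside while the robot is not near it.
Once in a run the grip may slacken for a moment while it holds something.
It also fails if it takes over 210 s, if anything falls off the work surface, if the arm or the gripper's body presses on something with over 40 N, if the wrist force passes 120 N, or if a joint passes its speed limit or range.

## Working session

There is one attempt and no reset: what is moved stays moved. The work goes in short steps, Python scripts to look and compute and a tool call to move; the robot and the scene stay as the last step left them, time stands still between calls to the robot, and variables do not carry over. Pictures are saved under pics/ and viewed, at most 14 in all, crops included, and the job is handed in when it is done.

Besides the shell and the picture viewer there is one more tool, called as name(argument=value, ...), one argument or row to a line, values as JSON. drive_tool: Moves the arm, as the interface text tells. Its arguments: {"type":"object","properties":{"rows":{"type":"array"}},"required":["rows"]}

```bash
mkdir -p pics; ls; cat > h.py <<'E'
import numpy as np, cv2
from station import sense, capture, finish_job, search_frame, masks_of
def cam_pose(p, s=None):
    if 'R' in p: R=np.array(p['R']);return R.T, -R.T@np.array(p['t'])
    T=np.array(p['T_tool_cam']);Rt=np.array(s['ee_rot']);tt=np.array(s['tcp_pos'])
    return Rt@T[:3,:3], Rt@T[:3,3]+tt
def K(p): return np.array([[p['fx'],0,p['cx']],[0,p['fy'],p['cy']],[0,0,1.]])
def cloud(p,s=None,mask=None):
    R,t=cam_pose(p,s); z=np.array(p['z_map']); m=z>0
    if mask is not None: m&=mask
    v,u=np.nonzero(m)
    n=cv2.undistortPoints(np.stack([u,v],1).astype(np.float64).reshape(-1,1,2),K(p),np.array(p['distortion'],float)).reshape(-1,2)
    zz=z[v,u][:,None]
    return np.hstack([n*zz,zz])@R.T+t, np.stack([u,v],1)
def save(p,n): cv2.imwrite('pics/'+n+'.png',cv2.cvtColor(p['frame'],cv2.COLOR_RGB2BGR))
def rect(P): # min-area rect of xy
    (c,wh,a)=cv2.minAreaRect((P[:,:2]*1000).astype(np.float32)); return np.round(c,1),np.round(wh,1),round(a,1)
E
python3 - <<'E'
from h import *
s=sense(); print({k:np.round(v,3).tolist() for k,v in s.items()})
for n in ['top','scene']:
    p=capture(n); save(p,n+'0'); print(n,cam_pose(p))
    P,_=cloud(p);
    for l in ['rack','jar_a','rework_tray','scanner','scan_mat','bottle_agar','beaker','timer','tape_roll']:
        for d in masks_of(l,p):
            if d['p']<.3: continue
            C,_=cloud(p,None,d['region'])
            if len(C)<20: continue
            print(n,l,round(d['p'],2),np.round(d['xy']),np.round(np.median(C,0),3),np.round(np.percentile(C[:,2],98),3),*rect(C[C[:,2]>np.percentile(C[:,2],98)-.015]))
E
```

```text
pics
{'time_s': 0.0, 'joints': [79.216, 22.091, 0.378, -0.028, -68.413, -14.817], 'joint_velocities': [0.113, 0.001, 0.003, -0.16, -0.072, -0.048], 'effort': [0.0, -39.066, 18.74, 4.22, 0.011, -0.0], 'tcp_pos': [0.27, 0.563, 0.24], 'ee_rot': [[0.902, -0.432, -0.001], [-0.432, -0.902, -0.002], [0.0, 0.002, -1.0]], 'wrist_force': [-1.23, -0.533, 0.467], 'moment': [-0.02, -0.005, -0.012], 'gripper_force': 0.0, 'gripper_width': 0.999}
top (array([[-0.49832837, -0.74542585,  0.4427292 ],
       [-0.86698546,  0.42977918, -0.25224209],
       [-0.00224802, -0.50953917, -0.86044453]]), array([-0.17321274,  0.49461285,  1.50527228]))
top rack 0.89 [275. 226.] [0.437 0.048 0.015] 0.054 [453.  148.3] [ 5.2 48.2] 85.0
top jar_a 0.75 [329. 201.] [ 0.42  -0.191  0.06 ] 0.097 [ 425.7 -199.5] [35.1 34.9] 63.0
top jar_a 0.73 [288. 218.] [ 0.434 -0.002  0.064] 0.098 [442.   -8.4] [32.  35.7] 35.6
top jar_a 0.65 [318. 204.] [ 0.426 -0.126  0.062] 0.097 [ 431.8 -137.5] [37.3 38. ] 15.5
top jar_a 0.57 [303. 210.] [ 0.429 -0.064  0.064] 0.098 [439.2 -71.3] [32.  40.8] 57.1
top rework_tray 0.91 [271. 192.
[... 1904 characters left out ...]
6  0.264 0.004] 0.034 [460.  210.1] [124.6  13.9] 81.5
scene bottle_agar 0.63 [364. 268.] [ 0.591 -0.323  0.079] 0.112 [ 606.1 -316.5] [40.8 37.8] 26.4
scene bottle_agar 0.3 [191. 190.] [0.445 0.256 0.039] 0.043 [444.9 279.7] [150.9  46.1] 89.5
scene beaker 0.75 [348. 279.] [ 0.553 -0.298  0.039] 0.071 [ 545.1 -298.3] [55.2 49.3] 15.3
scene beaker 0.66 [288. 278.] [ 0.422 -0.205  0.092] 0.096 [ 424.7 -203. ] [35.  36.9] 64.9
scene beaker 0.33 [366. 271.] [ 0.591 -0.322  0.08 ] 0.113 [ 605.4 -316.4] [40.2 38.1] 32.0
scene timer 0.8 [336. 213.] [ 0.721 -0.129  0.016] 0.023 [ 721.6 -126.5] [65.3 63.3] 88.2
scene tape_roll 0.72 [133. 162.] [0.387 0.491 0.015] 0.022 [388.  491.4] [68.1 68.8] 26.1
```

View pics/scene0.png

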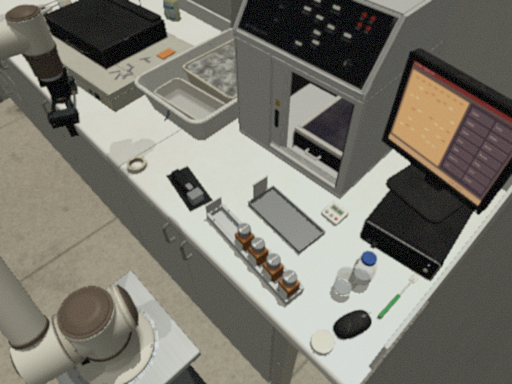

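View pics/top0.png

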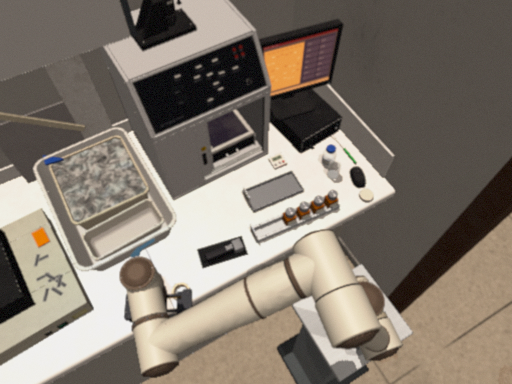

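drive_tool(
  rows=[
    [100,8,-33,0,0,0,-0.121],
    [100,8,-33,0,0,0,-0.121],
    [100,8,-33,0,0,0,-0.121],
    [100,8,-33,0,0,0,-0.121],
    [100,8,-33,0,0,0,-0.121],
  ],
)

```text
time_s: 1.42
tcp_pos: [0.3102, 0.3971, 0.2416]
ee_rot: [[0.491, -0.871, 0.0], [-0.871, -0.491, 0.0], [-0.0, -0.0, -1.0]]
wrist_force: [0.2, -0.1, -0.2]
gripper_width: 0.998
gripper_force: 0.0
```

drive_tool(
  rows=[
    [100,8,-33,0,0,0,-0.121],
    [100,8,-33,0,0,0,-0.121],
    [100,8,-33,0,0,0,-0.121],
    [100,8,-33,0,0,0,-0.121],
    [100,8,-33,0,0,0,-0.121],
  ],
)

```text
time_s: 1.83
tcp_pos: [0.35, 0.232, 0.2419]
ee_rot: [[-0.091, -0.996, 0.001], [-0.996, 0.091, 0.001], [-0.001, -0.001, -1.0]]
wrist_force: [0.4, -0.2, 1.6]
gripper_width: 0.998
gripper_force: 0.0
```

drive_tool(
  rows=[
    [100,8,-33,0,0,0,0],
    [100,8,-33,0,0,0,0],
    [100,8,-33,0,0,0,0],
    [100,8,-33,0,0,0,0],
    [100,8,-33,0,0,0,0],
  ],
)

```text
time_s: 2.25
tcp_pos: [0.39, 0.067, 0.242]
ee_rot: [[-0.085, -0.996, 0.001], [-0.996, 0.085, 0.001], [-0.001, -0.001, -1.0]]
wrist_force: [0.0, 1.1, -0.1]
gripper_width: 1.002
gripper_force: 0.0
```

drive_tool(
  rows=[
    [100,8,-33,0,0,0,0],
    [100,8,-33,0,0,0,0],
    [100,8,-33,0,0,0,0],
    [100,8,-33,0,0,0,0],
    [100,0,0,0,0,0,0],
  ],
)

```text
time_s: 2.67
tcp_pos: [0.4226, -0.0674, 0.2416]
ee_rot: [[-0.092, -0.996, 0.0], [-0.996, 0.092, -0.001], [0.001, -0.0, -1.0]]
wrist_force: [0.9, -0.3, 0.1]
gripper_width: 0.996
gripper_force: 0.0
```

```bash
python3 - <<'E'
from h import *
s=sense(); p=capture('wrist'); save(p,'w1'); print(np.round(p['T_tool_cam'],3).tolist())
P,uv=cloud(p,s)
m=(P[:,2]>.080)&(P[:,2]<.1)
img=np.zeros((384,512),np.uint8); img[uv[m,1],uv[m,0]]=1
n,L=cv2.connectedComponents(img)
for i in range(1,n):
    k=L[uv[:,1],uv[:,0]]==i
    if k.sum()<80: continue
    C=P[k&(P[:,2]>.084)]; c,r=cv2.minEnclosingCircle((C[:,:2]*1000).astype(np.float32))
    print(k.sum(),np.round(c,1),round(r,1),np.round(np.percentile(C[:,2],[10,50,90]),4),np.round(uv[k].mean(0)))
# rails & tray top
for l in ['rack','rework_tray','scanner']:
    for d in masks_of(l,p)[:2]:
        C,_=cloud(p,s,d['region']); print(l,round(d['p'],2),np.round(d['xy']),*rect(C),np.round(np.percentile(C[:,2],[5,50,95]),3))
E
```

```text
[[-0.001, -0.965, -0.261, 0.071], [1.0, -0.001, 0.0, 0.001], [-0.0, -0.261, 0.965, -0.144], [0.0, 0.0, 0.0, 1.0]]
1574 [ 425.6 -202.3] 19.6 [0.0911 0.0924 0.0938] [238.  34.]
1254 [ 431.2 -137.9] 19.3 [0.0911 0.0924 0.0936] [239. 107.]
1139 [437.  -73.3] 19.5 [0.0909 0.0922 0.0937] [240. 172.]
931 [442.5 -11.2] 19.4 [0.0901 0.0922 0.0936] [241. 227.]
rack 0.95 [244. 140.] [440.4 -47.3] [374.7  73.1] 85.0 [0.003 0.025 0.028]
rework_tray 0.6 [122. 168.] [604.4 -29.6] [242.6 122.1] 85.4 [0.003 0.004 0.018]
scanner 0.22 [242. 171.] [445.4 -67.9] [58.9 37. ] 35.7 [0.083 0.092 0.094]
```

View pics/w1.png

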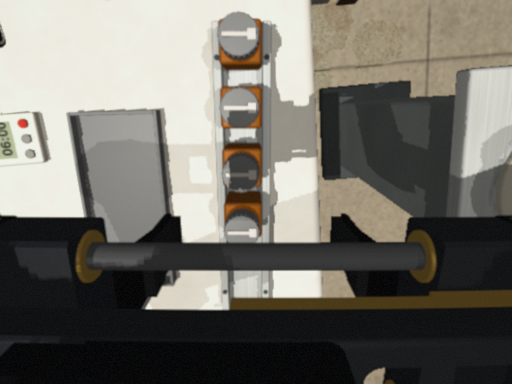

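drive_tool(
  rows=[
    [100,14.4,-5.9,-20,0,0,0.11],
    [100,0,0,-37,0,0,0.11],
    [100,0,0,-37,0,0,0],
    [100,0,0,-36,0,0,0],
    [100,0,0,-27.6,0,0,0],
  ],
)

```text
time_s: 3.28
tcp_pos: [0.4353, -0.0679, 0.082]
ee_rot: [[0.136, -0.991, -0.002], [-0.991, -0.136, 0.0], [-0.0, 0.002, -1.0]]
wrist_force: [-0.1, 1.1, -0.4]
gripper_width: 1.001
gripper_force: 0.0
```

drive_tool(
  rows=[
    [30,0,0,0,0,0,0],
    [30,0,0,0,0,0,0],
    [30,0,0,0,0,0,0],
    [30,0,0,0,0,0,0],
    [30,0,0,0,0,0,0],
  ],
)

```text
time_s: 3.7
tcp_pos: [0.4378, -0.0687, 0.0858]
ee_rot: [[0.134, -0.991, 0.004], [-0.991, -0.134, 0.001], [-0.0, -0.004, -1.0]]
wrist_force: [0.1, 0.4, 0.3]
gripper_width: 0.708
gripper_force: 0.0
```

```bash
python3 - <<'E'
from h import *
s=sense(); print({k:np.round(v,4).tolist() for k,v in s.items()})
E
```

```text
{'time_s': 3.7, 'joints': [12.2217, 15.5344, -36.2907, 0.0162, -37.9215, -4.5105], 'joint_velocities': [-0.3027, 0.166, -0.4875, -0.151, 0.1427, 0.0936], 'effort': [0.0834, -26.6799, 12.4844, 2.8064, 0.0357, 0.0], 'tcp_pos': [0.4378, -0.0687, 0.0858], 'ee_rot': [[0.1344, -0.9909, 0.0044], [-0.9909, -0.1344, 0.0008], [-0.0002, -0.0044, -1.0]], 'wrist_force': [0.0733, 0.3575, 0.3209], 'moment': [0.0601, -0.0398, 0.0413], 'gripper_force': 0.0, 'gripper_width': 0.7076}
```

drive_tool(
  rows=[
    [60,-0.8,-4.6,-2,0,0,0],
    [58,0,0,0,0,0,0],
    [58,0,0,0,0,0,0],
    [58,0,0,0,0,0,0],
  ],
)

```text
time_s: 4.03
tcp_pos: [0.4356, -0.0741, 0.0822]
ee_rot: [[0.133, -0.991, 0.0], [-0.991, -0.133, 0.0], [-0.0, -0.0, -1.0]]
wrist_force: [0.0, 0.1, 0.1]
gripper_width: 0.585
gripper_force: 0.0
```

drive_tool(
  rows=[
    [30,0,0,0,0,0,0],
    [30,0,0,0,0,0,0],
    [30,0,0,0,0,0,0],
    [30,0,0,0,0,0,0],
    [30,0,0,0,0,0,0],
  ],
)

```text
time_s: 4.45
tcp_pos: [0.4361, -0.0737, 0.0821]
ee_rot: [[0.134, -0.991, 0.001], [-0.991, -0.134, 0.0], [0.0, -0.001, -1.0]]
wrist_force: [2.2, 1.1, 0.4]
gripper_width: 0.432
gripper_force: 30.0
```

```bash
cat > m.py <<'E'
from h import *
s=sense(); print('t',s['time_s'],'yaw',round(np.degrees(np.arctan2(s['ee_rot'][1][0],s['ee_rot'][0][0])),2),*[np.round(s[k],3).tolist() for k in ['tcp_pos','wrist_force','moment','gripper_force','gripper_width']], 'j6eff',np.round(s['effort'],3).tolist())
E
python3 m.py
```

```text
t 4.45 yaw -82.31 [0.436, -0.074, 0.082] [2.241, 1.082, 0.449] [0.122, -0.357, 0.03] 29.972 0.432 j6eff [-0.108, -26.968, 11.627, 2.595, -0.281, 0.001]
```

drive_tool(
  rows=[
    [30,0,0,0,0,0,-0.03],
    [30,0,0,0,0,0,-0.03],
    [30,0,0,0,0,0,-0.03],
    [30,0,0,0,0,0,-0.03],
    [30,0,0,0,0,0,0],
  ],
)

```text
time_s: 4.87
tcp_pos: [0.436, -0.0739, 0.0821]
ee_rot: [[0.014, -1.0, 0.001], [-1.0, -0.014, -0.0], [0.0, -0.001, -1.0]]
wrist_force: [1.7, -0.6, 0.6]
gripper_width: 0.43
gripper_force: 30.0
```

```bash
python3 m.py
```

```text
t 4.8667 yaw -89.21 [0.436, -0.074, 0.082] [1.656, -0.581, 0.568] [-0.065, -0.368, 0.06] 29.973 0.43 j6eff [0.087, -26.905, 11.579, 2.491, -0.285, -0.177]
```

drive_tool(
  rows=[
    [30,0,0,0,0,0,-0.02],
    [30,0,0,0,0,0,-0.02],
    [30,0,0,0,0,0,-0.02],
  ],
)

```text
time_s: 5.12
tcp_pos: [0.4362, -0.0739, 0.0822]
ee_rot: [[-0.047, -0.999, 0.001], [-0.999, 0.047, -0.0], [0.0, -0.001, -1.0]]
wrist_force: [1.7, -1.7, -0.0]
gripper_width: 0.43
gripper_force: 30.0
```

```bash
python3 m.py
```

```text
t 5.1167 yaw -92.69 [0.436, -0.074, 0.082] [1.724, -1.721, -0.015] [-0.497, -0.774, 0.072] 29.983 0.43 j6eff [0.495, -26.896, 11.076, 1.988, -0.583, 0.022]
```

drive_tool(
  rows=[
    [30,0,0,0,0,0,-0.02],
    [30,0,0,0,0,0,-0.02],
  ],
)

```text
time_s: 5.28
tcp_pos: [0.4364, -0.0739, 0.0822]
ee_rot: [[-0.085, -0.996, 0.001], [-0.996, 0.085, -0.0], [0.0, -0.002, -1.0]]
wrist_force: [2.6, -3.1, -0.1]
gripper_width: 0.425
gripper_force: 30.0
```

```bash
python3 m.py
```

```text
t 5.2833 yaw -94.9 [0.436, -0.074, 0.082] [2.561, -3.112, -0.093] [-0.742, -0.982, 0.729] 29.984 0.425 j6eff [0.247, -27.303, 10.962, 1.382, -0.751, -0.563]
```

drive_tool(
  rows=[
    [30,0,0,0,0,0,-0.02],
    [30,0,0,0,0,0,-0.02],
  ],
)

```text
time_s: 5.45
tcp_pos: [0.4362, -0.0736, 0.0822]
ee_rot: [[-0.128, -0.992, 0.001], [-0.992, 0.128, 0.001], [-0.001, -0.001, -1.0]]
wrist_force: [1.8, 0.7, 0.8]
gripper_width: 0.439
gripper_force: 3.0
```

```bash
python3 m.py
```

```text
t 5.45 yaw -97.38 [0.436, -0.074, 0.082] [1.777, 0.749, 0.828] [0.254, -0.859, 0.084] 3.0 0.439 j6eff [-0.502, -26.292, 10.344, 2.317, -0.79, 0.105]
```

drive_tool(
  rows=[
    [75,0,0,0,0,0,0],
    [75,0,0,0,0,0,0],
    [75,0,0,0,0,0,0],
    [75,0,0,0,0,0,0],
  ],
)

```text
time_s: 5.78
tcp_pos: [0.4344, -0.074, 0.0815]
ee_rot: [[-0.126, -0.992, -0.003], [-0.992, 0.126, -0.0], [0.0, 0.003, -1.0]]
wrist_force: [0.2, 0.0, -0.3]
gripper_width: 0.657
gripper_force: 0.0
```

drive_tool(
  rows=[
    [75,-1.5,-16,1,0,0,0.09],
    [75,-1.5,-20,1,0,0,0.09],
    [75,-1.5,-20,0,0,0,0.083],
    [60,-0.7,-8,0,0,0,0],
    [60,0,0,0,0,0,0],
  ],
)

```text
time_s: 6.2
tcp_pos: [0.4295, -0.1389, 0.0836]
ee_rot: [[0.132, -0.991, -0.002], [-0.991, -0.132, 0.0], [-0.0, 0.002, -1.0]]
wrist_force: [0.2, 0.4, 0.7]
gripper_width: 0.667
gripper_force: 0.0
```

drive_tool(
  rows=[
    [60,0,0,0,0,0,0],
    [60,0,0,0,0,0,0],
  ],
)

```text
time_s: 6.37
tcp_pos: [0.4302, -0.1375, 0.0838]
ee_rot: [[0.136, -0.991, -0.001], [-0.991, -0.136, 0.0], [-0.0, 0.001, -1.0]]
wrist_force: [-0.5, 0.3, 0.4]
gripper_width: 0.616
gripper_force: 0.0
```

drive_tool(
  rows=[
    [30,0.8,-0.3,0,0,0,0],
    [30,0,0,0,0,0,0],
    [30,0,0,0,0,0,0],
    [30,0,0,0,0,0,0],
    [30,0,0,0,0,0,0],
  ],
)

```text
time_s: 6.78
tcp_pos: [0.4315, -0.1378, 0.084]
ee_rot: [[0.137, -0.991, 0.001], [-0.991, -0.137, 0.0], [-0.0, -0.001, -1.0]]
wrist_force: [0.4, 1.0, -0.3]
gripper_width: 0.426
gripper_force: 30.0
```

drive_tool(
  rows=[
    [30,0,0,0,0,0,-0.03],
    [30,0,0,0,0,0,-0.03],
    [30,0,0,0,0,0,-0.03],
    [30,0,0,0,0,0,-0.03],
    [30,0,0,0,0,0,-0.03],
  ],
)

```text
time_s: 7.2
tcp_pos: [0.4314, -0.1381, 0.084]
ee_rot: [[-0.014, -1.0, 0.0], [-1.0, 0.014, -0.0], [0.0, -0.0, -1.0]]
wrist_force: [-0.3, 0.8, -0.1]
gripper_width: 0.431
gripper_force: 30.0
```

```bash
python3 m.py
```

```text
t 7.2 yaw -90.82 [0.431, -0.138, 0.084] [-0.281, 0.77, -0.083] [0.069, -0.221, 0.037] 29.993 0.431 j6eff [-0.07, -28.177, 12.333, 2.745, -0.122, 0.205]
```

drive_tool(
  rows=[
    [30,0,0,0,0,0,-0.015],
    [30,0,0,0,0,0,-0.015],
    [30,0,0,0,0,0,-0.015],
    [30,0,0,0,0,0,0],
  ],
)

```text
time_s: 7.53
tcp_pos: [0.4314, -0.1381, 0.084]
ee_rot: [[-0.058, -0.998, 0.0], [-0.998, 0.058, 0.0], [-0.0, -0.0, -1.0]]
wrist_force: [1.4, 0.7, -0.6]
gripper_width: 0.429
gripper_force: 30.0
```

```bash
python3 m.py
```

```text
t 7.5333 yaw -93.35 [0.431, -0.138, 0.084] [1.405, 0.662, -0.595] [0.159, -0.296, -0.034] 29.995 0.429 j6eff [-0.192, -28.091, 12.15, 2.791, -0.207, -0.081]
```

Turned 0.195 rad, no resistance yet. On in small steps.

drive_tool(
  rows=[
    [30,0,0,0,0,0,-0.015],
    [30,0,0,0,0,0,-0.015],
    [30,0,0,0,0,0,0],
  ],
)

```text
time_s: 7.78
tcp_pos: [0.4314, -0.1381, 0.084]
ee_rot: [[-0.089, -0.996, 0.0], [-0.996, 0.089, 0.0], [-0.0, -0.0, -1.0]]
wrist_force: [1.4, 1.1, -0.7]
gripper_width: 0.429
gripper_force: 30.0
```

```bash
python3 m.py
```

```text
t 7.7833 yaw -95.09 [0.431, -0.138, 0.084] [1.414, 1.055, -0.679] [0.147, -0.328, 0.044] 29.996 0.429 j6eff [-0.263, -28.051, 12.013, 2.782, -0.275, -0.083]
```

drive_tool(
  rows=[
    [30,0,0,0,0,0,-0.015],
    [30,0,0,0,0,0,-0.015],
    [30,0,0,0,0,0,0],
  ],
)

```text
time_s: 8.03
tcp_pos: [0.4314, -0.1381, 0.084]
ee_rot: [[-0.119, -0.993, 0.0], [-0.993, 0.119, 0.0], [-0.0, -0.0, -1.0]]
wrist_force: [1.8, 0.4, -0.1]
gripper_width: 0.428
gripper_force: 30.0
```

```bash
python3 m.py
```

```text
t 8.0333 yaw -96.82 [0.431, -0.138, 0.084] [1.76, 0.355, -0.087] [0.153, -0.408, -0.021] 29.997 0.428 j6eff [-0.317, -27.998, 11.88, 2.764, -0.335, -0.085]
```

drive_tool(
  rows=[
    [30,0,0,0,0,0,-0.045],
    [30,0,0,0,0,0,-0.045],
    [30,0,0,0,0,0,-0.045],
    [30,0,0,0,0,0,-0.05],
    [30,0,0,0,0,0,0],
  ],
)

```text
time_s: 8.45
tcp_pos: [0.4314, -0.1381, 0.084]
ee_rot: [[-0.299, -0.954, 0.0], [-0.954, 0.299, 0.0], [-0.0, -0.0, -1.0]]
wrist_force: [1.0, 1.3, 0.6]
gripper_width: 0.431
gripper_force: 30.0
```

```bash
python3 m.py
```

```text
t 8.45 yaw -107.42 [0.431, -0.138, 0.084] [1.05, 1.269, 0.572] [0.256, -0.398, -0.029] 29.998 0.431 j6eff [-0.386, -27.908, 11.827, 2.787, -0.344, -0.283]
```

drive_tool(
  rows=[
    [75,0,0,0,0,0,0],
    [75,0,0,0,0,0,0],
    [75,0,0,0,0,0,0],
    [75,0,0,0,0,0,0],
  ],
)

```text
time_s: 8.78
tcp_pos: [0.4307, -0.1382, 0.0838]
ee_rot: [[-0.298, -0.955, -0.001], [-0.955, 0.298, 0.0], [0.0, 0.001, -1.0]]
wrist_force: [-0.6, 0.2, 0.4]
gripper_width: 0.646
gripper_force: 0.0
```

drive_tool(
  rows=[
    [75,-1.5,-16,0,0,0,0.11],
    [75,-1.5,-20,0,0,0,0.11],
    [75,-1.5,-20,0,0,0,0.11],
    [60,-1.2,-8.2,0,0,0,0.11],
    [60,0,0,0,0,0,0],
  ],
)

```text
time_s: 9.2
tcp_pos: [0.425, -0.2036, 0.0838]
ee_rot: [[0.136, -0.991, -0.001], [-0.991, -0.136, -0.0], [-0.0, 0.001, -1.0]]
wrist_force: [0.2, 0.8, -0.7]
gripper_width: 0.67
gripper_force: 0.0
```

drive_tool(
  rows=[
    [60,0,0,0,0,0,0],
    [60,0,0,0,0,0,0],
  ],
)

```text
time_s: 9.37
tcp_pos: [0.4253, -0.202, 0.0839]
ee_rot: [[0.134, -0.991, -0.0], [-0.991, -0.134, 0.0], [-0.0, 0.0, -1.0]]
wrist_force: [0.1, -0.3, 0.4]
gripper_width: 0.615
gripper_force: 0.0
```

J2 (y −138) is loose. Now the jar at y −202.

drive_tool(
  rows=[
    [30,0.3,-0.3,0,0,0,0],
    [30,0,0,0,0,0,0],
    [30,0,0,0,0,0,0],
    [30,0,0,0,0,0,0],
    [30,0,0,0,0,0,0],
  ],
)

```text
time_s: 9.78
tcp_pos: [0.4261, -0.2023, 0.084]
ee_rot: [[0.137, -0.991, 0.0], [-0.991, -0.137, 0.0], [-0.0, -0.001, -1.0]]
wrist_force: [1.0, 1.9, -0.4]
gripper_width: 0.428
gripper_force: 30.0
```

drive_tool(
  rows=[
    [30,0,0,0,0,0,-0.03],
    [30,0,0,0,0,0,-0.03],
    [30,0,0,0,0,0,-0.03],
    [30,0,0,0,0,0,-0.03],
    [30,0,0,0,0,0,-0.03],
  ],
)

```text
time_s: 10.2
tcp_pos: [0.4263, -0.2024, 0.0841]
ee_rot: [[-0.014, -1.0, 0.001], [-1.0, 0.014, 0.0], [-0.0, -0.001, -1.0]]
wrist_force: [0.9, 1.8, 0.9]
gripper_width: 0.43
gripper_force: 30.0
```

drive_tool(
  rows=[
    [30,0,0,0,0,0,-0.02],
    [30,0,0,0,0,0,-0.02],
    [30,0,0,0,0,0,0],
  ],
)

```text
time_s: 10.45
tcp_pos: [0.4264, -0.2024, 0.0842]
ee_rot: [[-0.053, -0.999, 0.001], [-0.999, 0.053, 0.0], [-0.0, -0.001, -1.0]]
wrist_force: [1.7, 3.3, 1.6]
gripper_width: 0.427
gripper_force: 30.0
```

```bash
python3 m.py
```

```text
t 10.45 yaw -93.03 [0.426, -0.202, 0.084] [1.656, 3.349, 1.56] [1.203, -0.473, 0.174] 29.996 0.427 j6eff [-2.106, -28.927, 11.758, 3.188, -0.265, -0.315]
```

drive_tool(
  rows=[
    [30,0,0,0,0,0,-0.015],
    [30,0,0,0,0,0,-0.015],
    [30,0,0,0,0,0,0],
  ],
)

```text
time_s: 10.7
tcp_pos: [0.4263, -0.2023, 0.0842]
ee_rot: [[-0.082, -0.997, 0.001], [-0.997, 0.082, -0.0], [-0.0, -0.001, -1.0]]
wrist_force: [1.5, 5.1, 3.0]
gripper_width: 0.428
gripper_force: 30.0
```

```bash
python3 m.py
```

```text
t 10.7 yaw -94.68 [0.426, -0.202, 0.084] [1.55, 5.13, 2.995] [1.758, -0.485, 0.669] 29.995 0.428 j6eff [-3.255, -28.622, 11.659, 3.143, -0.209, -0.698]
```

drive_tool(
  rows=[
    [80,0,0,0,0,0,0],
    [80,0,0,0,0,0,0],
    [80,0,0,0,0,0,0],
    [80,0,0,0,0,0,0],
    [80,0,0,25,0,0,0],
  ],
)

```text
time_s: 11.12
tcp_pos: [0.4221, -0.2022, 0.1053]
ee_rot: [[-0.085, -0.996, -0.011], [-0.996, 0.085, 0.002], [-0.001, 0.011, -1.0]]
wrist_force: [-0.2, -0.4, -0.7]
gripper_width: 0.712
gripper_force: 0.0
```

drive_tool(
  rows=[
    [80,2.8,32,15,0,0,0.055],
    [80,2.8,32,0,0,0,0.055],
    [80,2.8,32,0,0,0,0.055],
    [80,2.8,32,0,0,0,0.055],
    [80,2.8,32,0,0,0,0],
  ],
)

```text
time_s: 11.53
tcp_pos: [0.4394, -0.0416, 0.1241]
ee_rot: [[0.137, -0.991, -0.0], [-0.991, -0.137, -0.0], [0.0, 0.0, -1.0]]
wrist_force: [0.3, 0.0, 0.4]
gripper_width: 0.8
gripper_force: 0.0
```

drive_tool(
  rows=[
    [60,2.6,31,0,0,0,0],
    [60,0,0,-20,0,0,0],
    [60,0,0,-20,0,0,0],
    [60,0,0,0,0,0,0],
    [60,0,0,0,0,0,0],
  ],
)

```text
time_s: 11.95
tcp_pos: [0.4416, -0.0121, 0.0834]
ee_rot: [[0.136, -0.991, -0.003], [-0.991, -0.136, -0.001], [0.001, 0.003, -1.0]]
wrist_force: [0.4, -0.5, -0.2]
gripper_width: 0.611
gripper_force: 0.0
```

```bash
python3 m.py
```

```text
t 11.95 yaw -82.16 [0.442, -0.012, 0.083] [0.436, -0.498, -0.244] [0.083, -0.124, 0.019] 0.0 0.611 j6eff [0.221, -26.232, 11.819, 2.62, 0.017, -0.004]
```

drive_tool(
  rows=[
    [30,0.5,0.5,0,0,0,0],
    [30,0,0,0,0,0,0],
    [30,0,0,0,0,0,0],
    [30,0,0,0,0,0,0],
    [30,0,0,0,0,0,0],
  ],
)

```text
time_s: 12.37
tcp_pos: [0.4435, -0.0113, 0.0848]
ee_rot: [[0.136, -0.991, 0.002], [-0.991, -0.136, 0.0], [-0.0, -0.002, -1.0]]
wrist_force: [-0.0, -1.2, 4.4]
gripper_width: 0.428
gripper_force: 30.0
```

drive_tool(
  rows=[
    [30,0,0,0,0,0,-0.03],
    [30,0,0,0,0,0,-0.03],
    [30,0,0,0,0,0,-0.03],
    [30,0,0,0,0,0,-0.03],
    [30,0,0,0,0,0,-0.03],
  ],
)

```text
time_s: 12.78
tcp_pos: [0.4435, -0.0112, 0.0848]
ee_rot: [[-0.014, -1.0, 0.002], [-1.0, 0.014, 0.0], [-0.0, -0.002, -1.0]]
wrist_force: [-0.5, -0.2, 3.4]
gripper_width: 0.433
gripper_force: 30.0
```

drive_tool(
  rows=[
    [30,0,0,0,0,0,-0.02],
    [30,0,0,0,0,0,-0.02],
    [30,0,0,0,0,0,0],
  ],
)

```text
time_s: 13.03
tcp_pos: [0.4435, -0.0112, 0.0848]
ee_rot: [[-0.053, -0.999, 0.001], [-0.999, 0.053, 0.0], [-0.0, -0.001, -1.0]]
wrist_force: [-1.4, -0.2, 6.4]
gripper_width: 0.427
gripper_force: 30.0
```

```bash
python3 m.py
```

```text
t 13.0333 yaw -93.05 [0.443, -0.011, 0.085] [-1.376, -0.237, 6.402] [-0.108, 0.19, 0.03] 29.998 0.427 j6eff [0.17, -24.673, 11.455, 2.289, 0.285, -0.119]
```

drive_tool(
  rows=[
    [30,0,0,0,0,0,-0.015],
    [30,0,0,0,0,0,-0.015],
    [30,0,0,0,0,0,0],
  ],
)

```text
time_s: 13.28
tcp_pos: [0.4434, -0.0111, 0.0848]
ee_rot: [[-0.081, -0.997, 0.001], [-0.997, 0.081, -0.0], [0.0, -0.001, -1.0]]
wrist_force: [-0.9, 0.0, 6.4]
gripper_width: 0.43
gripper_force: 30.0
```

```bash
python3 m.py
```

```text
t 13.2833 yaw -94.62 [0.443, -0.011, 0.085] [-0.889, 0.011, 6.421] [0.164, 0.306, 0.521] 29.998 0.43 j6eff [-0.666, -24.69, 11.581, 2.059, 0.342, -0.609]
```

drive_tool(
  rows=[
    [85,0,0,0,0,0,0],
    [85,0,0,0,0,0,0],
    [85,0,0,0,0,0,0],
    [85,0,0,0,0,0,0],
    [85,0,0,25,0,0,0],
  ],
)

```text
time_s: 13.7
tcp_pos: [0.4396, -0.012, 0.1055]
ee_rot: [[-0.084, -0.996, -0.01], [-0.996, 0.085, -0.002], [0.003, 0.01, -1.0]]
wrist_force: [0.6, 0.9, 0.4]
gripper_width: 0.725
gripper_force: 0.0
```

drive_tool(
  rows=[
    [85,-3.2,-32,20,0,0,0],
    [85,-3,-32,0,0,0,-0.006],
    [85,-3,-32,0,0,0,0],
    [85,-3,-31,0,0,0,0],
    [85,0,0,0,0,0,0],
  ],
)

```text
time_s: 14.12
tcp_pos: [0.4297, -0.1415, 0.1287]
ee_rot: [[-0.094, -0.996, -0.001], [-0.996, 0.094, -0.0], [0.0, 0.001, -1.0]]
wrist_force: [0.5, -1.0, -0.8]
gripper_width: 0.85
gripper_force: 0.0
```

drive_tool(
  rows=[
    [85,0,0,-25,0,0,0],
    [85,0,0,-25,0,0,0],
    [85,0,0,0,0,0,0],
  ],
)

```text
time_s: 14.37
tcp_pos: [0.4272, -0.1382, 0.0753]
ee_rot: [[-0.091, -0.996, -0.009], [-0.996, 0.091, 0.001], [0.0, 0.009, -1.0]]
wrist_force: [-0.1, -1.0, 0.2]
gripper_width: 0.852
gripper_force: 0.0
```

```bash
python3 m.py; python3 - <<'E'
from h import *
s=sense(); p=capture('wrist'); save(p,'w2')
P,uv=cloud(p,s)
m=(P[:,2]>.015)&(P[:,2]<.022)&(P[:,0]>.5)&(P[:,0]<.7)&(P[:,1]<.12)
print('tray rim wrist',m.sum(),*rect(P[m]) if m.sum()>50 else '')
for n in ['scene']:
    p=capture(n)
    for d in masks_of('rework_tray',p)[:1]:
        C,_=cloud(p,None,d['region']); print('tray',*rect(C[C[:,2]<.024]))
    P,uv=cloud(p); m=(P[:,2]>.03)&(P[:,2]<.095)&(P[:,0]>.55)&(P[:,0]<.66)&(P[:,1]>.07)&(P[:,1]<.13); print('traytag',*rect(P[m]))
    m=(P[:,2]>.03)&(P[:,2]<.07)&(P[:,0]>.4)&(P[:,0]<.5)&(P[:,1]>.12)&(P[:,1]<.18); print('racktag',*rect(P[m]))
    for d in masks_of('scanner',p)[:1]:
        C,_=cloud(p,None,d['region']); print('scanner',*rect(C[C[:,2]>.03]))
E
```

```text
t 14.3667 yaw -95.23 [0.427, -0.138, 0.075] [-0.097, -0.961, 0.174] [0.125, 0.041, -0.012] 0.0 0.852 j6eff [0.199, -28.509, 13.337, 3.074, 0.608, 0.014]
tray rim wrist 671 [ 569.  -214.3] [141.   78.1] 86.0
tray [599.2 -28.7] [241.  113.1] 86.3
traytag [0. 0.] [0. 0.] 0.0
racktag [455.6 135.7] [27.7 62.1] 85.1
scanner [452.2 280. ] [149.2  46.8] 82.8
```

View pics/w2.png

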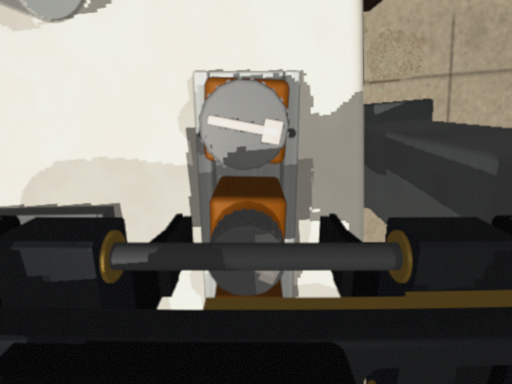

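drive_tool(
  rows=[
    [85,0,0,-14,0,0,0],
    [85,0,0,-10,0,0,0],
    [85,0,0,0,0,0,0],
    [85,0,0,0,0,0,0],
  ],
)

```text
time_s: 14.9
tcp_pos: [0.4313, -0.138, 0.0558]
ee_rot: [[-0.088, -0.996, 0.001], [-0.996, 0.088, -0.0], [0.0, -0.001, -1.0]]
wrist_force: [0.2, -0.0, -0.4]
gripper_width: 0.854
gripper_force: 0.0
```

```bash
python3 m.py
```

```text
t 14.9 yaw -95.05 [0.431, -0.138, 0.056] [0.218, -0.039, -0.387] [0.12, -0.052, 0.018] 0.0 0.854 j6eff [-0.027, -28.671, 10.967, 2.448, 0.023, -0.002]
```

drive_tool(
  rows=[
    [40,0,0,-4,0,0,0],
    [40,0,0,0,0,0,0],
    [40,0,0,0,0,0,0],
    [40,0,0,0,0,0,0],
    [40,0,0,0,0,0,0],
  ],
)

```text
time_s: 15.32
tcp_pos: [0.4309, -0.1382, 0.0512]
ee_rot: [[-0.089, -0.996, 0.001], [-0.996, 0.089, -0.0], [-0.0, -0.001, -1.0]]
wrist_force: [-0.5, 0.5, -1.6]
gripper_width: 0.557
gripper_force: 0.0
```

drive_tool(
  rows=[
    [40,0,0,0,0,0,0],
    [40,0,0,0,0,0,0],
    [40,0,0,0,0,0,0],
  ],
)

```text
time_s: 15.57
tcp_pos: [0.4314, -0.1381, 0.0512]
ee_rot: [[-0.089, -0.996, 0.002], [-0.996, 0.089, -0.0], [-0.0, -0.002, -1.0]]
wrist_force: [0.7, 0.1, 1.0]
gripper_width: 0.501
gripper_force: 29.9
```

```bash
python3 m.py
```

```text
t 15.5667 yaw -95.08 [0.431, -0.138, 0.051] [0.69, 0.117, 0.952] [0.218, -0.412, 0.026] 29.932 0.501 j6eff [-0.413, -28.961, 10.102, 2.323, -0.29, 0.002]
```

drive_tool(
  rows=[
    [40,0,0,15,0,0,0],
    [40,0,0,25,0,0,0],
    [40,0,0,30,0,0,0],
    [40,10,5,20,0,0,0],
    [40,25,15,0,0,0,0],
  ],
)

```text
time_s: 15.98
tcp_pos: [0.4651, -0.119, 0.1447]
ee_rot: [[-0.091, -0.996, 0.004], [-0.996, 0.091, 0.0], [-0.001, -0.004, -1.0]]
wrist_force: [1.8, -0.6, -1.8]
gripper_width: 0.501
gripper_force: 30.0
```

drive_tool(
  rows=[
    [40,30,20,0,0,0,0],
    [40,30,20,0,0,0,0],
    [40,30,20,0,0,0,0],
    [40,30,20,0,0,0,0],
    [40,15,10,0,0,0,0],
  ],
)

```text
time_s: 16.4
tcp_pos: [0.6032, -0.0261, 0.1399]
ee_rot: [[-0.087, -0.996, -0.0], [-0.996, 0.087, -0.0], [0.0, 0.0, -1.0]]
wrist_force: [0.2, -0.8, -1.9]
gripper_width: 0.503
gripper_force: 30.0
```

drive_tool(
  rows=[
    [40,0,0,-20,0,0,0],
    [40,0,0,-20,0,0,0],
    [40,0,0,-20,0,0,0],
    [40,0,0,-10,0,0,0],
    [40,0,0,0,0,0,0],
  ],
)

```text
time_s: 16.82
tcp_pos: [0.598, -0.0286, 0.0674]
ee_rot: [[-0.09, -0.996, -0.008], [-0.996, 0.09, -0.001], [0.002, 0.008, -1.0]]
wrist_force: [-0.4, 0.7, -2.9]
gripper_width: 0.502
gripper_force: 30.0
```

```bash
python3 m.py; python3 - <<'E'
from h import *
s=sense(); p=capture('wrist'); save(p,'w3'); p=capture('scene'); cv2.imwrite('pics/s3.png',cv2.resize(cv2.cvtColor(p['frame'],cv2.COLOR_RGB2BGR)[120:312,130:386],(768,576)))
E
```

```text
t 16.8167 yaw -95.15 [0.598, -0.029, 0.067] [-0.367, 0.668, -2.9] [0.044, -0.01, -0.018] 29.958 0.502 j6eff [0.218, -42.585, 15.486, 3.604, 0.25, 0.005]
```

View pics/s3.png

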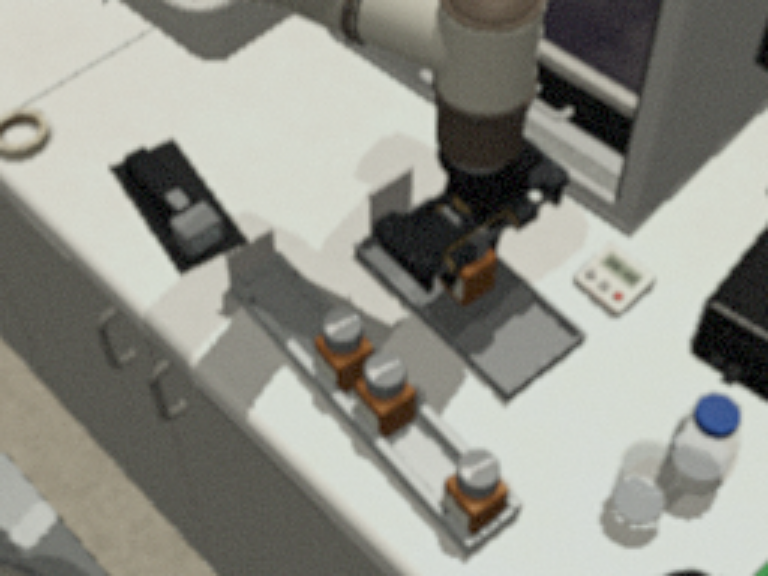

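drive_tool(
  rows=[
    [40,0,0,-8,0,0,0],
    [40,0,0,-5,0,0,0],
    [40,0,0,0,0,0,0],
    [40,0,0,0,0,0,0],
    [40,0,0,0,0,0,0],
  ],
)

```text
time_s: 17.33
tcp_pos: [0.6009, -0.0282, 0.0584]
ee_rot: [[-0.089, -0.996, 0.001], [-0.996, 0.089, 0.0], [-0.0, -0.001, -1.0]]
wrist_force: [-0.6, -0.6, -0.8]
gripper_width: 0.503
gripper_force: 30.0
```

drive_tool(
  rows=[
    [40,0,0,-2.5,0,0,0],
    [40,0,0,0,0,0,0],
    [40,0,0,0,0,0,0],
  ],
)

```text
time_s: 17.58
tcp_pos: [0.6006, -0.0282, 0.0554]
ee_rot: [[-0.089, -0.996, -0.0], [-0.996, 0.089, -0.0], [0.0, 0.0, -1.0]]
wrist_force: [0.0, 0.5, -3.6]
gripper_width: 0.502
gripper_force: 30.0
```

```bash
python3 m.py
```

```text
t 17.5833 yaw -95.1 [0.601, -0.028, 0.055] [0.003, 0.525, -3.559] [0.034, -0.04, 0.014] 29.958 0.502 j6eff [0.002, -42.687, 14.594, 3.377, 0.014, -0.0]
```

drive_tool(
  rows=[
    [40,0,0,-2,0,0,0],
    [40,0,0,0,0,0,0],
    [40,0,0,0,0,0,0],
  ],
)

```text
time_s: 17.83
tcp_pos: [0.6006, -0.0282, 0.0533]
ee_rot: [[-0.089, -0.996, -0.0], [-0.996, 0.089, -0.0], [0.0, 0.0, -1.0]]
wrist_force: [0.7, 0.9, -3.1]
gripper_width: 0.501
gripper_force: 30.0
```

drive_tool(
  rows=[
    [40,0,0,-1.5,0,0,0],
    [40,0,0,0,0,0,0],
    [40,0,0,0,0,0,0],
  ],
)

```text
time_s: 18.08
tcp_pos: [0.6006, -0.0282, 0.0518]
ee_rot: [[-0.089, -0.996, -0.0], [-0.996, 0.089, -0.0], [0.0, 0.0, -1.0]]
wrist_force: [-0.4, 0.4, -2.1]
gripper_width: 0.503
gripper_force: 30.0
```

drive_tool(
  rows=[
    [40,0,0,-1,0,0,0],
    [40,0,0,0,0,0,0],
    [40,0,0,0,0,0,0],
  ],
)

```text
time_s: 18.33
tcp_pos: [0.6009, -0.0281, 0.0513]
ee_rot: [[-0.089, -0.996, 0.0], [-0.996, 0.089, -0.0], [-0.0, -0.0, -1.0]]
wrist_force: [-0.8, 0.9, 1.1]
gripper_width: 0.501
gripper_force: 30.0
```

drive_tool(
  rows=[
    [85,0,0,0,0,0,0],
    [85,0,0,0,0,0,0],
    [85,0,0,0,0,0,0],
    [85,0,0,0,0,0,0],
    [85,0,0,0,0,0,0],
  ],
)

```text
time_s: 18.75
tcp_pos: [0.6008, -0.0282, 0.051]
ee_rot: [[-0.089, -0.996, 0.0], [-0.996, 0.089, 0.0], [-0.0, -0.0, -1.0]]
wrist_force: [0.1, 0.3, 0.6]
gripper_width: 0.787
gripper_force: 0.0
```

drive_tool(
  rows=[
    [85,0,0,25,0,0,0],
    [85,0,0,35,0,0,0],
    [85,0,0,40,0,0,0],
    [85,0,0,40,0,0,0],
    [85,-10,30,40,0,0,0],
  ],
)

```text
time_s: 19.17
tcp_pos: [0.5938, -0.0059, 0.2268]
ee_rot: [[-0.092, -0.996, 0.003], [-0.996, 0.092, -0.001], [0.0, -0.003, -1.0]]
wrist_force: [1.7, 0.1, 0.4]
gripper_width: 0.848
gripper_force: 0.0
```

drive_tool(
  rows=[
    [85,-10,40,30,0,0,0],
    [85,-10,41,0,0,0,0],
    [85,-10,41,0,0,0,0],
    [85,-10,41,0,0,0,0],
    [85,-10,41,0,0,0,0],
  ],
)

```text
time_s: 19.58
tcp_pos: [0.544, 0.1926, 0.2486]
ee_rot: [[-0.089, -0.996, 0.001], [-0.996, 0.089, 0.001], [-0.001, -0.001, -1.0]]
wrist_force: [0.5, -0.7, -0.2]
gripper_width: 0.854
gripper_force: 0.0
```

drive_tool(
  rows=[
    [85,-10,40,0,0,0,0],
    [85,0,15,0,0,0,0],
    [85,0,0,0,0,0,0],
    [85,0,0,0,0,0,0],
  ],
)

```text
time_s: 19.92
tcp_pos: [0.5346, 0.2465, 0.2479]
ee_rot: [[-0.087, -0.996, -0.001], [-0.996, 0.087, -0.0], [0.001, 0.0, -1.0]]
wrist_force: [0.9, -0.4, -0.2]
gripper_width: 0.851
gripper_force: 0.0
```

```bash
python3 m.py; python3 - <<'E'
from h import *
s=sense(); p=capture('wrist'); save(p,'w4')
P,uv=cloud(p,s)
for nm,zr,xr,yr in [('rtag',(.045,.075),(.41,.51),(.1,.19)),('ttag',(.06,.1),(.55,.67),(.05,.14)),('jar',(.085,.1),(.57,.63),(-.06,.0))]:
    m=np.ones(len(P),bool)
    for i,(a,b) in enumerate([xr,yr,zr]): m&=(P[:,i]>a)&(P[:,i]<b)
    print(nm,m.sum(),*(rect(P[m]) if m.sum()>10 else []), np.round(P[m].max(0),3) if m.any() else '', np.round(uv[m].mean(0)) if m.any() else '')
E
```

```text
t 19.9167 yaw -95.01 [0.535, 0.246, 0.248] [0.866, -0.45, -0.163] [0.031, -0.052, 0.005] 0.0 0.851 j6eff [0.982, -35.319, 18.836, 4.189, 0.012, -0.014]
rtag 326 [457.1 147.5] [ 4.3 58.3] 85.1 [0.486 0.151 0.062] [319.  71.]
ttag 663 [607.1  92.9] [ 5.6 59.5] 85.5 [0.637 0.097 0.085] [167.  25.]
jar 0
```

View pics/w4.png

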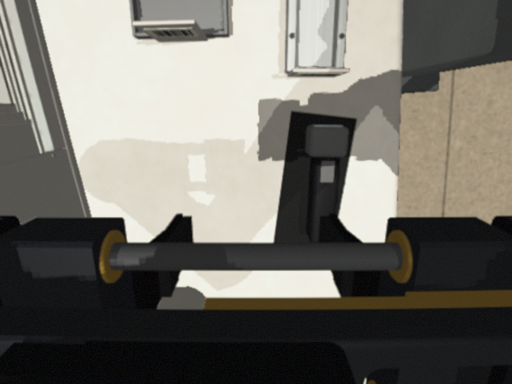

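drive_tool(
  rows=[
    [85,-16,24,-8,0,0,0],
    [85,-16,24,-8,0,0,0],
    [85,-16,24,-8,0,0,0],
    [85,-16,24,-8,0,0,0],
    [85,-16,22,-8,0,0,0],
  ],
)

```text
time_s: 20.38
tcp_pos: [0.4551, 0.3632, 0.208]
ee_rot: [[-0.092, -0.996, 0.0], [-0.996, 0.092, 0.0], [-0.0, -0.0, -1.0]]
wrist_force: [-0.3, 0.4, 0.2]
gripper_width: 0.849
gripper_force: 0.0
```

drive_tool(
  rows=[
    [85,0,0,0,0,0,0],
    [85,0,0,0,0,0,0],
    [85,0,0,0,0,0,0],
    [85,0,0,0,0,0,0],
  ],
)

```text
time_s: 20.72
tcp_pos: [0.4559, 0.3627, 0.2087]
ee_rot: [[-0.091, -0.996, 0.001], [-0.996, 0.091, 0.0], [-0.0, -0.001, -1.0]]
wrist_force: [-0.5, 0.3, -0.2]
gripper_width: 0.855
gripper_force: 0.0
```

```bash
python3 m.py; cat > scn.py <<'E'
from h import *
import sys
s=sense(); p=capture('wrist'); save(p,sys.argv[1])
P,uv=cloud(p,s)
m=(P[:,2]>.028)&(P[:,2]<.048)&(P[:,0]>.36)&(P[:,0]<.54)&(P[:,1]>.17)&(P[:,1]<.40)
img=np.zeros((384,512),np.uint8); img[uv[m,1],uv[m,0]]=1
n,L,st,_=cv2.connectedComponentsWithStats(img); i=1+np.argmax(st[1:,4]); k=L[uv[:,1],uv[:,0]]==i
C=P[k]; print('scanner',k.sum(),*rect(C),np.round(np.percentile(C[:,2],[5,50,95]),4),np.round(uv[k].mean(0)), 'ymin',C[:,1].min(),'ymax',C[:,1].max())
h=C[C[:,1]<C[:,1].min()+.032]; print('head',*rect(h))
b=C[(C[:,1]>C[:,1].min()+.045)]; print('handle',*rect(b))
# centreline fit: midpoints of handle per y bin
ys=np.arange(b[:,1].min()+.004,b[:,1].max()-.004,.004); mid=[(y,(b[abs(b[:,1]-y)<.003,0].min()+b[abs(b[:,1]-y)<.003,0].max())/2) for y in ys]
f=np.polyfit(*np.array(mid).T,1); print('centreline dx/dy',f, 'deg',np.degrees(np.arctan(f[0])))
mm=(P[:,2]>.0)&(P[:,2]<.01)
for d in masks_of('scan_mat',p)[:1]:
    C,_=cloud(p,s,d['region']); print('mat',d['p'],*rect(C))
E
python3 scn.py w5
```

```text
t 20.7167 yaw -95.22 [0.456, 0.363, 0.209] [-0.53, 0.259, -0.159] [0.043, -0.068, -0.013] 0.0 0.855 j6eff [0.298, -35.48, 17.701, 3.984, -0.046, 0.003]
scanner 5317 [452.3 282.1] [149.2  46.5] 82.9 [0.0357 0.0391 0.0408] [253.  83.] ymin 0.20602116193829734 ymax 0.3577595421977173
head [444.6 223.2] [32.3 46.4] 86.4
handle [452.6 303.3] [107.5  32.8] 83.7
centreline dx/dy [0.09464599 0.42411372] deg 5.406709970438713
mat 0.9 [460.3 285.9] [185.8  86.1] 78.6
```

View pics/w5.png

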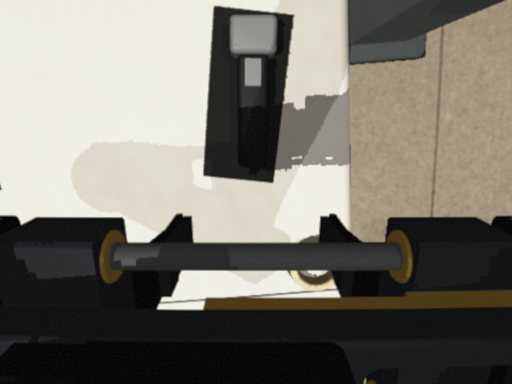

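drive_tool(
  rows=[
    [70,-2.6,-40,-30,0,0,0],
    [70,-2.6,-40.7,-40,0,0,-0.008],
    [70,0,0,-40,0,0,0],
    [70,0,0,-25,0,0,0],
    [70,0,0,-15,0,0,0],
  ],
)

```text
time_s: 21.23
tcp_pos: [0.4501, 0.2983, 0.0714]
ee_rot: [[-0.1, -0.995, -0.003], [-0.995, 0.1, -0.003], [0.003, 0.003, -1.0]]
wrist_force: [0.1, 0.5, 0.2]
gripper_width: 0.708
gripper_force: 0.0
```

drive_tool(
  rows=[
    [70,0,0,0,0,0,0],
    [70,0,0,0,0,0,0],
    [70,0,0,0,0,0,0],
  ],
)

```text
time_s: 21.48
tcp_pos: [0.4519, 0.3016, 0.0754]
ee_rot: [[-0.097, -0.995, 0.002], [-0.995, 0.097, 0.002], [-0.002, -0.002, -1.0]]
wrist_force: [-0.3, -0.5, 0.0]
gripper_width: 0.701
gripper_force: 0.0
```

```bash
python3 m.py
```

```text
t 21.4833 yaw -95.57 [0.452, 0.302, 0.075] [-0.33, -0.547, 0.014] [0.102, -0.072, 0.005] 0.0 0.701 j6eff [-0.116, -35.062, 13.08, 2.963, -0.067, -0.001]
```

drive_tool(
  rows=[
    [70,-1,-19.6,-10,0,0,0],
    [70,0,0,-20,0,0,0],
    [70,0,0,-18,0,0,0],
    [70,0,0,0,0,0,0],
    [70,0,0,0,0,0,0],
  ],
)

```text
time_s: 21.9
tcp_pos: [0.4504, 0.2818, 0.0269]
ee_rot: [[-0.096, -0.995, 0.001], [-0.995, 0.096, 0.001], [-0.001, -0.001, -1.0]]
wrist_force: [0.3, 0.5, 1.7]
gripper_width: 0.704
gripper_force: 0.0
```

```bash
python3 m.py
```

```text
t 21.9 yaw -95.54 [0.45, 0.282, 0.027] [0.258, 0.524, 1.696] [0.118, -0.096, 0.015] 0.0 0.704 j6eff [-0.118, -35.768, 10.923, 2.439, -0.053, -0.002]
```

drive_tool(
  rows=[
    [20,0,0,0,0,0,0],
    [20,0,0,0,0,0,0],
    [20,0,0,0,0,0,0],
    [20,0,0,0,0,0,0],
    [20,0,0,0,0,0,0],
  ],
)

```text
time_s: 22.32
tcp_pos: [0.45, 0.2817, 0.0266]
ee_rot: [[-0.097, -0.995, 0.001], [-0.995, 0.097, 0.001], [-0.001, -0.001, -1.0]]
wrist_force: [-0.5, -0.2, 0.4]
gripper_width: 0.408
gripper_force: 0.0
```

drive_tool(
  rows=[
    [20,0,0,0,0,0,0],
    [20,0,0,0,0,0,0],
    [20,0,0,0,0,0,0],
    [20,0,0,0,0,0,0],
  ],
)

```text
time_s: 22.65
tcp_pos: [0.4502, 0.2818, 0.0265]
ee_rot: [[-0.096, -0.995, 0.001], [-0.995, 0.096, 0.001], [-0.001, -0.001, -1.0]]
wrist_force: [-0.5, -1.2, 5.5]
gripper_width: 0.362
gripper_force: 30.0
```

```bash
python3 m.py
```

```text
t 22.65 yaw -95.54 [0.45, 0.282, 0.027] [-0.503, -1.235, 5.527] [0.108, 0.118, 0.011] 29.999 0.362 j6eff [-0.11, -34.315, 10.477, 2.221, 0.031, -0.007]
```

drive_tool(
  rows=[
    [20,0,0,10,0,0,0],
    [20,3,10,15,0,0,0.0085],
    [20,9,15,0,0,0,0],
    [20,10.4,16.5,0,0,0,0],
    [20,0,0,-6,0,0,0],
  ],
)

```text
time_s: 23.07
tcp_pos: [0.4749, 0.3266, 0.0466]
ee_rot: [[-0.086, -0.996, 0.005], [-0.996, 0.086, 0.005], [-0.005, -0.005, -1.0]]
wrist_force: [1.6, 0.1, -2.0]
gripper_width: 0.365
gripper_force: 30.0
```

drive_tool(
  rows=[
    [20,0,0,0,0,0,0],
    [20,0,0,0,0,0,0],
    [20,0,0,0,0,0,0],
    [20,0,0,0,0,0,0],
  ],
)

```text
time_s: 23.4
tcp_pos: [0.4717, 0.3221, 0.0449]
ee_rot: [[-0.089, -0.996, -0.001], [-0.996, 0.089, -0.001], [0.001, 0.001, -1.0]]
wrist_force: [-0.6, 0.0, -2.3]
gripper_width: 0.366
gripper_force: 30.0
```

```bash
python3 m.py; cat > aim.py <<'E'
from h import *
import sys
s=sense(); p=capture('wrist'); save(p,sys.argv[1])
P,uv=cloud(p,s); T=np.array(s['tcp_pos']); Rt=np.array(s['ee_rot'])
Q=(P-T)@Rt  # tool coords: x fwd along scanner, y, z down
def box(*r):
    m=np.ones(len(Q),bool)
    for i,(a,b) in enumerate(r): m&=(Q[:,i]>a)&(Q[:,i]<b)
    return m
h=Q[box((.035,.09),(-.035,.035),(-.025,.005))]
print('head n',len(h),'x',np.round(np.percentile(h[:,0],[1,99])*1e3,1),'y',np.round(np.percentile(h[:,1],[1,99])*1e3,1),'z',np.round(np.percentile(h[:,2],[5,50,95])*1e3,1))
pl=np.polyfit(h[:,0],h[:,2],1); print('top slope deg along x',np.degrees(np.arctan(pl[0])), 'top z at nose mm',1e3*np.polyval(pl,.075))
zt=float(sys.argv[2]) # tag top world z
m=box((.13,.22),(-.06,.06),(-.2,.2))&(P[:,2]>zt-.012)&(P[:,2]<zt+.008)
print('tag n',m.sum(),'world',*rect(P[m]),'top z',np.round(np.percentile(P[m][:,2],[50,95]),4),'tool x',np.round(np.percentile(Q[m][:,0],[2,50,98])*1e3,1),'tool y mid',np.round((np.percentile(Q[m][:,1],[1,99])).mean()*1e3,1))
E
python3 aim.py w6 0.060
```

```text
t 23.4 yaw -95.09 [0.472, 0.322, 0.045] [-0.603, 0.045, -2.276] [0.048, -0.051, -0.002] 29.999 0.366 j6eff [0.029, -40.123, 13.427, 3.101, -0.061, -0.0]
head n 8683 x [35.5 74.2] y [-21.1  22.9] z [-13.7 -12.5  -9.2]
top slope deg along x 0.01539160316578625 top z at nose mm -12.139676419501354Traceback (most recent call last):
  File "aim.py", line 15, in <module>
    print('tag n',m.sum(),'world',*rect(P[m]),'top z',np.round(np.percentile(P[m][:,2],[50,95]),4),'tool x',np.round(np.percentile(Q[m][:,0],[2,50,98])*1e3,1),'tool y mid',np.round((np.percentile(Q[m][:,1],[1,99])).mean()*1e3,1))
                                                               ~~~~~~~~~~~~~^^^^^^^^^^^^^^^^^^^
    return _quantile_unchecked(
        a, q, axis, out, overwrite_input, method, keepdims, weights)
    return _ureduce(a,
                    func=_quantile_ureduce_func,
    ...<5 lines>...
                    overwrite_input=overwrite_input,
                    method=method)
    r = func(a, **kwargs)
    result = _quantile(arr,
                       quantiles=q,
    ...<2 lines>...
                       out=out,
                       weights=wgt)
    slices_having_nans = np.isnan(arr[-1, ...])
                                  ~~~^^^^^^^^^
IndexError: index -1 is out of bounds for axis 0 with size 0
```

View pics/w6.png

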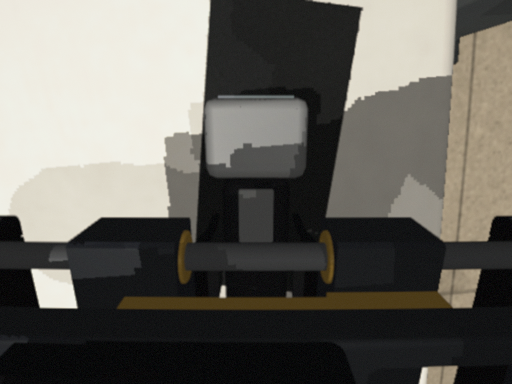

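drive_tool(
  rows=[
    [20,0,0,0.8,0,0,0],
    [20,0,0,0,0,0,0],
    [20,0,0,0,0,0,0],
    [20,0,0,0,0,0,0],
    [20,0,0,0,0,0,0],
  ],
)

```text
time_s: 23.87
tcp_pos: [0.4722, 0.3229, 0.0458]
ee_rot: [[-0.088, -0.996, -0.0], [-0.996, 0.088, 0.0], [-0.0, 0.0, -1.0]]
wrist_force: [-0.2, 0.7, -1.8]
gripper_width: 0.371
gripper_force: 30.0
```

drive_tool(
  rows=[
    [20,0,0,0,0,0,0],
    [20,0,0,0,0,0,0],
    [20,0,0,0,0,0,0],
    [20,0,0,0,0,0,0],
    [20,0,0,0,0,0,0],
  ],
)

```text
time_s: 24.28
tcp_pos: [0.4722, 0.3229, 0.0458]
ee_rot: [[-0.088, -0.996, -0.0], [-0.996, 0.088, -0.0], [0.0, 0.0, -1.0]]
wrist_force: [-0.3, 0.4, -1.8]
gripper_width: 0.366
gripper_force: 30.0
```

drive_tool(
  rows=[
    [20,0,0,0,0,0,0],
    [20,0,0,0,0,0,0],
    [20,0,0,0,0,0,0],
    [20,0,0,0,0,0,0],
    [20,0,0,0,0,0,0],
  ],
)

```text
time_s: 24.7
tcp_pos: [0.4722, 0.3229, 0.0458]
ee_rot: [[-0.088, -0.996, 0.0], [-0.996, 0.088, 0.0], [-0.0, -0.0, -1.0]]
wrist_force: [-0.8, -0.2, -1.4]
gripper_width: 0.366
gripper_force: 30.0
```

drive_tool(
  rows=[
    [20,0,0,0,0,0,0],
    [20,0,0,0,0,0,0],
    [20,0,0,0,0,0,0],
    [20,0,0,0,0,0,0],
    [20,0,0,0,0,0,0],
  ],
)

```text
time_s: 25.12
tcp_pos: [0.4722, 0.3229, 0.0458]
ee_rot: [[-0.088, -0.996, 0.0], [-0.996, 0.088, 0.0], [-0.0, -0.0, -1.0]]
wrist_force: [-1.1, -0.4, -0.9]
gripper_width: 0.368
gripper_force: 30.0
```

drive_tool(
  rows=[
    [20,0,0,0,0,0,0],
    [20,0,0,0,0,0,0],
    [20,0,0,0,0,0,0],
    [20,0,0,0,0,0,0],
    [20,0,0,0,0,0,0],
  ],
)

```text
time_s: 25.53
tcp_pos: [0.4722, 0.3229, 0.0458]
ee_rot: [[-0.088, -0.996, -0.0], [-0.996, 0.088, -0.0], [0.0, 0.0, -1.0]]
wrist_force: [-0.1, 0.3, -1.8]
gripper_width: 0.37
gripper_force: 30.0
```

drive_tool(
  rows=[
    [20,0,0,0,0,0,0],
    [20,0,0,0,0,0,0],
    [20,0,0,0,0,0,0],
    [20,0,0,0,0,0,0],
    [20,0,0,0,0,0,0],
  ],
)

```text
time_s: 25.95
tcp_pos: [0.4722, 0.3229, 0.0458]
ee_rot: [[-0.088, -0.996, 0.0], [-0.996, 0.088, 0.0], [-0.0, 0.0, -1.0]]
wrist_force: [0.4, 0.5, -1.5]
gripper_width: 0.368
gripper_force: 30.0
```

```bash
python3 m.py; python3 - <<'E'
from h import *
p=capture('scene')
P,uv=cloud(p)
def b(x,y,z): return P[(P[:,0]>x[0])&(P[:,0]<x[1])&(P[:,1]>y[0])&(P[:,1]<y[1])&(P[:,2]>z[0])&(P[:,2]<z[1])]
C=b((.41,.51),(.135,.165),(.048,.064)); print('rack tag',len(C),*rect(C),C[:,2].max())
C=b((.55,.66),(.08,.11),(.065,.09)); print('tray tag',len(C),*rect(C))
C=b((.42,.51),(.24,.288),(.05,.065)); print('head top',len(C),*rect(C),np.median(C[:,2]))
E
```

```text
t 25.95 yaw -95.07 [0.472, 0.323, 0.046] [0.383, 0.477, -1.543] [0.063, -0.103, -0.008] 29.999 0.368 j6eff [0.001, -40.34, 13.525, 3.13, -0.05, -0.0]
rack tag 61 [456.  145.7] [ 6.6 60.3] 84.7 0.06381072918910558
tray tag 74 [608.9  93.3] [ 7.7 60.8] 83.0
head top 141 [464.4 267.1] [40.4 43.8] 89.9 0.05888645496249778
```

```bash
python3 - <<'E'
from h import *
p=capture('scene'); P,uv=cloud(p)
for x in np.arange(.62,.90,.03):
    print(round(x,2),[ (round(float(P[k,2].max()),2) if (k:=(abs(P[:,0]-x)<.015)&(abs(P[:,1]-y)<.03)).any() else None) for y in np.arange(.06,.5,.06)])
E
```

```text
0.62 [0.09, 0.09, 0.01, 0.01, 0.01, 0.13, 0.13, 0.08]
0.65 [0.08, 0.08, 0.01, 0.01, 0.01, 0.14, 0.13, 0.08]
0.68 [0.01, 0.01, 0.01, 0.01, 0.01, 0.13, 0.13, 0.04]
0.71 [0.01, 0.01, 0.01, 0.01, 0.01, 0.13, 0.13, 0.04]
0.74 [0.01, 0.01, 0.01, 0.13, 0.42, 0.42, 0.13, 0.04]
0.77 [0.47, 0.47, 0.47, 0.47, 0.48, 0.48, 0.13, 0.12]
0.8 [0.52, 0.52, 0.52, 0.52, 0.52, 0.51, 0.13, 0.12]
0.83 [0.56, 0.56, 0.55, 0.54, 0.52, None, 0.11, 0.11]
0.86 [0.58, 0.57, 0.03, 0.03, None, None, None, 0.11]
0.89 [0.14, 0.14, 0.03, 0.03, None, None, None, 0.11]
```

```bash
python3 - <<'E'
from h import *
for c in ['scene','top']:
    p=capture(c); P,uv=cloud(p)
    for x in np.arange(.54,.76,.03):
        k=(abs(P[:,0]-x)<.015)&(P[:,1]>.2)&(P[:,1]<.5)
        for zt in [.03,.1]:
            q=P[k&(P[:,2]>zt)&(P[:,2]<.2)]; print(c,round(x,2),zt,np.round(np.sort(q[:,1])[[0,5]],3) if len(q)>6 else None,end='; ')
        print()
E
```

```text
scene 0.54 0.03 [0.276 0.277]; scene 0.54 0.1 [0.276 0.277]; 
scene 0.57 0.03 [0.275 0.281]; scene 0.57 0.1 [0.275 0.281]; 
scene 0.6 0.03 [0.389 0.393]; scene 0.6 0.1 [0.389 0.393]; 
scene 0.63 0.03 [0.383 0.385]; scene 0.63 0.1 [0.383 0.385]; 
scene 0.66 0.03 [0.382 0.385]; scene 0.66 0.1 [0.382 0.385]; 
scene 0.69 0.03 [0.384 0.385]; scene 0.69 0.1 [0.384 0.385]; 
scene 0.72 0.03 [0.386 0.388]; scene 0.72 0.1 [0.386 0.388]; 
scene 0.75 0.03 [0.201 0.203]; scene 0.75 0.1 [0.201 0.203]; 
top 0.54 0.03 None; top 0.54 0.1 None; 
top 0.57 0.03 None; top 0.57 0.1 None; 
top 0.6 0.03 [0.394 0.4  ]; top 0.6 0.1 [0.394 0.4  ]; 
top 0.63 0.03 [0.385 0.388]; top 0.63 0.1 [0.385 0.388]; 
top 0.66 0.03 [0.384 0.387]; top 0.66 0.1 [0.384 0.387]; 
top 0.69 0.03 [0.385 0.388]; top 0.69 0.1 [0.385 0.388]; 
top 0.72 0.03 [0.386 0.389]; top 0.72 0.1 [0.386 0.389]; 
top 0.75 0.03 [0.202 0.206]; top 0.75 0.1 [0.205 0.207];
```

drive_tool(
  rows=[
    [20,12,-6,8,0,0,0],
    [20,28,-12,2,0,0,0.01],
    [20,30,-12,0,0,0,0],
    [20,30,-12,0,0,0,0],
    [20,28,-11,0,0,0,0],
  ],
)

```text
time_s: 26.57
tcp_pos: [0.6016, 0.2693, 0.0559]
ee_rot: [[-0.078, -0.997, 0.0], [-0.997, 0.078, 0.0], [-0.0, -0.0, -1.0]]
wrist_force: [0.3, 0.9, -0.8]
gripper_width: 0.363
gripper_force: 30.0
```

drive_tool(
  rows=[
    [20,15,0,0,0,0,0],
    [20,6.5,0,0,0,0,0],
    [20,0,0,0,0,0,0],
    [20,0,0,0,0,0,0],
    [20,0,0,0,0,0,0],
  ],
)

```text
time_s: 26.98
tcp_pos: [0.6203, 0.2702, 0.0556]
ee_rot: [[-0.078, -0.997, -0.001], [-0.997, 0.078, -0.001], [0.001, 0.001, -1.0]]
wrist_force: [-0.0, 0.4, -1.5]
gripper_width: 0.363
gripper_force: 30.0
```

```bash
python3 m.py;  python3 aim.py w7 0.082 2>/dev/null; python3 - <<'E'
from h import *
p=capture('scene'); P,uv=cloud(p); cv2.imwrite('pics/s7.png',cv2.resize(cv2.cvtColor(p['frame'],cv2.COLOR_RGB2BGR)[120:312,130:386],(768,576)))
C=P[(abs(P[:,0]-.607)<.05)&(abs(P[:,1]-.095)<.02)&(P[:,2]>.03)&(P[:,2]<.09)]; print('tag',len(C),*rect(C))
E
```

```text
t 26.9833 yaw -94.45 [0.62, 0.27, 0.056] [-0.003, 0.392, -1.535] [0.127, -0.039, -0.034] 29.999 0.363 j6eff [-0.405, -48.342, 16.084, 3.715, -0.02, -0.001]
head n 8666 x [35.6 74.2] y [-21.1  22.9] z [-13.6 -12.4  -9.1]
top slope deg along x 0.08565365554917204 top z at nose mm -12.040688237830535
tag 175 [608.2  92.7] [ 7.5 62.3] 83.9
```

View pics/s7.png

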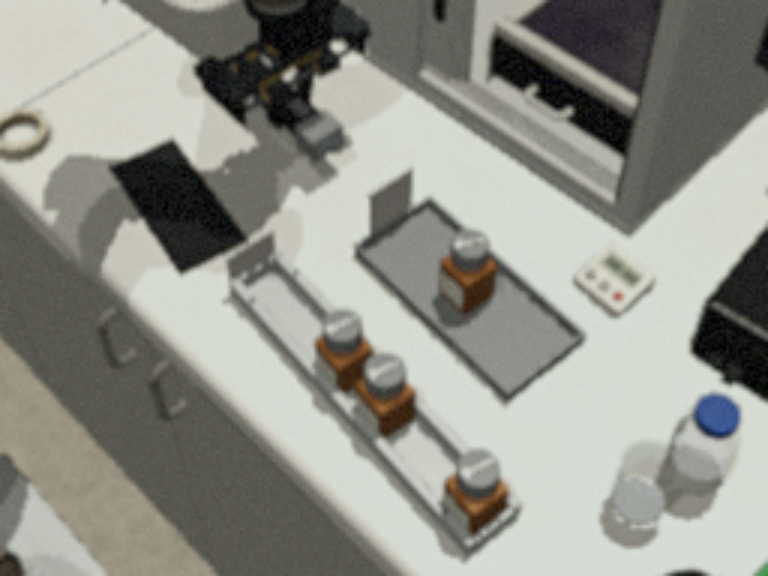

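drive_tool(
  rows=[
    [20,0,0,0,0,0,0],
    [20,0,0,0,0,0,0],
    [20,0,0,0,0,0,0],
    [20,0,0,0,0,0,0],
    [20,0,0,0,0,0,0],
  ],
)

```text
time_s: 27.5
tcp_pos: [0.6216, 0.2699, 0.0559]
ee_rot: [[-0.078, -0.997, 0.0], [-0.997, 0.078, 0.0], [-0.0, -0.0, -1.0]]
wrist_force: [-0.6, -0.1, -2.3]
gripper_width: 0.366
gripper_force: 30.0
```

drive_tool(
  rows=[
    [20,0,0,0,0,0,0],
    [20,0,0,0,0,0,0],
    [20,0,0,0,0,0,0],
    [20,0,0,0,0,0,0],
    [20,0,0,0,0,0,0],
  ],
)

```text
time_s: 27.92
tcp_pos: [0.6218, 0.2698, 0.0558]
ee_rot: [[-0.078, -0.997, 0.0], [-0.997, 0.078, 0.0], [-0.0, -0.0, -1.0]]
wrist_force: [0.2, 0.1, -2.2]
gripper_width: 0.37
gripper_force: 30.0
```

drive_tool(
  rows=[
    [20,0,0,0,0,0,0],
    [20,0,0,0,0,0,0],
    [20,0,0,0,0,0,0],
    [20,0,0,0,0,0,0],
    [20,0,0,0,0,0,0],
  ],
)

```text
time_s: 28.33
tcp_pos: [0.6217, 0.2699, 0.0558]
ee_rot: [[-0.078, -0.997, 0.0], [-0.997, 0.078, 0.0], [-0.0, -0.0, -1.0]]
wrist_force: [-0.1, 0.1, -0.9]
gripper_width: 0.368
gripper_force: 30.0
```

drive_tool(
  rows=[
    [20,0,0,0,0,0,0],
    [20,0,0,0,0,0,0],
    [20,0,0,0,0,0,0],
    [20,0,0,0,0,0,0],
    [20,0,0,0,0,0,0],
  ],
)

```text
time_s: 28.75
tcp_pos: [0.6217, 0.2699, 0.0558]
ee_rot: [[-0.078, -0.997, 0.0], [-0.997, 0.078, -0.0], [0.0, -0.0, -1.0]]
wrist_force: [0.4, -0.2, -1.3]
gripper_width: 0.366
gripper_force: 30.0
```

drive_tool(
  rows=[
    [20,0,0,0,0,0,0],
    [20,0,0,0,0,0,0],
    [20,0,0,0,0,0,0],
    [20,0,0,0,0,0,0],
    [20,0,0,0,0,0,0],
  ],
)

```text
time_s: 29.17
tcp_pos: [0.6217, 0.2699, 0.0558]
ee_rot: [[-0.078, -0.997, -0.0], [-0.997, 0.078, -0.0], [0.0, 0.0, -1.0]]
wrist_force: [-0.0, -0.9, -2.2]
gripper_width: 0.367
gripper_force: 30.0
```

drive_tool(
  rows=[
    [20,0,0,0,0,0,0],
    [20,0,0,0,0,0,0],
    [20,0,0,0,0,0,0],
    [20,0,0,0,0,0,0],
    [20,0,0,0,0,0,0],
  ],
)

```text
time_s: 29.58
tcp_pos: [0.6217, 0.2699, 0.0558]
ee_rot: [[-0.078, -0.997, 0.0], [-0.997, 0.078, 0.0], [-0.0, -0.0, -1.0]]
wrist_force: [0.1, -0.2, -1.0]
gripper_width: 0.365
gripper_force: 30.0
```

```bash
python3 m.py
```

```text
t 29.5833 yaw -94.5 [0.622, 0.27, 0.056] [0.076, -0.242, -0.988] [0.04, -0.038, -0.038] 29.999 0.365 j6eff [0.001, -48.683, 15.961, 3.694, -0.03, -0.0]
```

drive_tool(
  rows=[
    [20,-20,2,5,0,0,-0.03],
    [20,-32,3,0,0,0,-0.03],
    [20,-32,3,0,0,0,-0.03],
    [20,-32,3,0,0,0,-0.03],
    [20,-30,3,0,0,0,0],
  ],
)

```text
time_s: 30.0
tcp_pos: [0.4742, 0.2837, 0.0609]
ee_rot: [[-0.199, -0.98, 0.0], [-0.98, 0.199, 0.0], [-0.0, -0.0, -1.0]]
wrist_force: [0.3, -0.2, -1.7]
gripper_width: 0.367
gripper_force: 30.0
```

drive_tool(
  rows=[
    [20,-15.4,2,0,0,0,0],
    [20,0,0,-12,0,0,0],
    [20,0,0,-12,0,0,0],
    [20,0,0,-4,0,0,0],
    [20,0,0,0,0,0,0],
  ],
)

```text
time_s: 30.42
tcp_pos: [0.4599, 0.2855, 0.032]
ee_rot: [[-0.197, -0.98, -0.001], [-0.98, 0.197, -0.002], [0.002, 0.001, -1.0]]
wrist_force: [0.0, -0.2, -1.8]
gripper_width: 0.366
gripper_force: 30.0
```

drive_tool(
  rows=[
    [20,0,0,-2,0,0,0],
    [20,0,0,0,0,0,0],
    [20,0,0,0,0,0,0],
    [20,0,0,0,0,0,0],
  ],
)

```text
time_s: 30.75
tcp_pos: [0.4607, 0.286, 0.0312]
ee_rot: [[-0.197, -0.98, 0.001], [-0.98, 0.197, 0.001], [-0.001, -0.0, -1.0]]
wrist_force: [-0.7, -1.5, -1.9]
gripper_width: 0.366
gripper_force: 30.0
```

```bash
python3 m.py
```

```text
t 30.75 yaw -101.39 [0.461, 0.286, 0.031] [-0.746, -1.521, -1.934] [0.106, -0.048, -0.022] 29.999 0.366 j6eff [0.007, -38.318, 12.33, 2.852, -0.057, 0.0]
```

drive_tool(
  rows=[
    [20,0,0,-2,0,0,0],
    [20,0,0,-1.3,0,0,0],
    [20,0,0,0,0,0,0],
    [20,0,0,0,0,0,0],
  ],
)

```text
time_s: 31.08
tcp_pos: [0.4603, 0.2858, 0.0274]
ee_rot: [[-0.197, -0.98, -0.0], [-0.98, 0.197, -0.0], [0.0, 0.0, -1.0]]
wrist_force: [0.2, -0.5, -2.0]
gripper_width: 0.365
gripper_force: 30.0
```

drive_tool(
  rows=[
    [20,0,0,-1,0,0,0],
    [20,0,0,0,0,0,0],
    [20,0,0,0,0,0,0],
  ],
)

```text
time_s: 31.33
tcp_pos: [0.4604, 0.286, 0.0266]
ee_rot: [[-0.197, -0.98, 0.0], [-0.98, 0.197, 0.0], [-0.0, -0.0, -1.0]]
wrist_force: [0.4, -0.2, -1.1]
gripper_width: 0.367
gripper_force: 30.0
```

drive_tool(
  rows=[
    [20,0,0,-0.5,0,0,0],
    [20,0,0,0,0,0,0],
    [20,0,0,0,0,0,0],
  ],
)

```text
time_s: 31.58
tcp_pos: [0.4605, 0.286, 0.0265]
ee_rot: [[-0.197, -0.98, 0.0], [-0.98, 0.197, 0.0], [-0.0, -0.0, -1.0]]
wrist_force: [-2.0, -1.0, 4.1]
gripper_width: 0.361
gripper_force: 30.0
```

Contact. Release, retreat and check.

drive_tool(
  rows=[
    [75,0,0,0,0,0,0],
    [75,0,0,0,0,0,0],
    [75,0,0,0,0,0,0],
    [75,0,0,0,0,0,0],
    [75,0,0,0,0,0,0],
  ],
)

```text
time_s: 32.0
tcp_pos: [0.4603, 0.2858, 0.0258]
ee_rot: [[-0.197, -0.98, -0.0], [-0.98, 0.197, -0.0], [0.0, 0.0, -1.0]]
wrist_force: [1.1, -0.3, -0.1]
gripper_width: 0.657
gripper_force: 0.0
```

drive_tool(
  rows=[
    [75,0,0,15,0,0,0],
    [75,0,0,35,0,0,0],
    [75,0,0,40,0,0,0],
    [75,0,0,40,0,0,0],
    [75,0,0,40,0,0,0],
  ],
)

```text
time_s: 32.42
tcp_pos: [0.46, 0.2855, 0.1977]
ee_rot: [[-0.197, -0.98, -0.0], [-0.98, 0.197, -0.0], [0.0, 0.0, -1.0]]
wrist_force: [0.4, 0.8, -0.6]
gripper_width: 0.748
gripper_force: 0.0
```

drive_tool(
  rows=[
    [75,0,40,0,0,0,0],
    [75,0,40,0,0,0,0],
    [75,0,0,0,0,0,0],
    [75,0,0,0,0,0,0],
    [75,0,0,0,0,0,0],
  ],
)

```text
time_s: 32.83
tcp_pos: [0.4599, 0.3656, 0.1953]
ee_rot: [[-0.197, -0.98, -0.001], [-0.98, 0.197, -0.001], [0.001, 0.001, -1.0]]
wrist_force: [0.5, -0.5, 0.5]
gripper_width: 0.748
gripper_force: 0.0
```

```bash
python3 m.py; python3 scn.py w8; python3 - <<'E'
from h import *
p=capture('scene'); cv2.imwrite('pics/s8.png',cv2.resize(cv2.cvtColor(p['frame'],cv2.COLOR_RGB2BGR)[120:312,130:386],(768,576)))
for l in ['jar_a','bottle_agar','beaker','timer','tape_roll']:
    for d in masks_of(l,p):
        C,_=cloud(p,None,d['region'])
        if d['p']>.5: print(l,round(d['p'],2),*rect(C[C[:,2]>np.percentile(C[:,2],98)-.015]),np.round(np.percentile(C[:,2],98),3))
E
```

```text
t 32.8333 yaw -101.35 [0.46, 0.366, 0.195] [0.453, -0.497, 0.532] [0.057, -0.045, -0.021] 0.0 0.748 j6eff [0.465, -36.322, 17.901, 3.982, -0.026, -0.001]
scanner 5773 [459.5 286.2] [147.7  45.8] 79.0 [0.0355 0.0391 0.0408] [239.  86.] ymin 0.21027671553209182 ymax 0.3607080763189153
head [448.6 230. ] [32.9 45.8] 79.0
handle [463.8 305.8] [107.4  32.3] 78.6
centreline dx/dy [0.198628   0.40248125] deg 11.234326272444822
mat 0.62 [459.4 285.5] [186.5  86.7] 78.8
jar_a 0.87 [443.5 -10.2] [39.3 34.1] 46.4 0.096
jar_a 0.82 [598.4 -29.1] [33.7 36.2] 82.0 0.096
jar_a 0.73 [437.9 -74.4] [37.  35.2] 27.0 0.096
jar_a 0.7 [ 425.5 -200.8] [37.5 36.6] 9.1 0.096
bottle_agar 0.56 [ 606.4 -315.8] [40.6 39. ] 31.2 0.113
beaker 0.98 [ 545.8 -299.8] [52.1 53.5] 63.1 0.071
beaker 0.58 [ 425.5 -200.8] [37.5 36.6] 9.1 0.096
timer 0.91 [ 721.8 -127. ] [64.  65.7] 2.1 0.024
tape_roll 0.58 [387.3 491.7] [70.2 66.9] 67.7 0.023
```

View pics/s8.png

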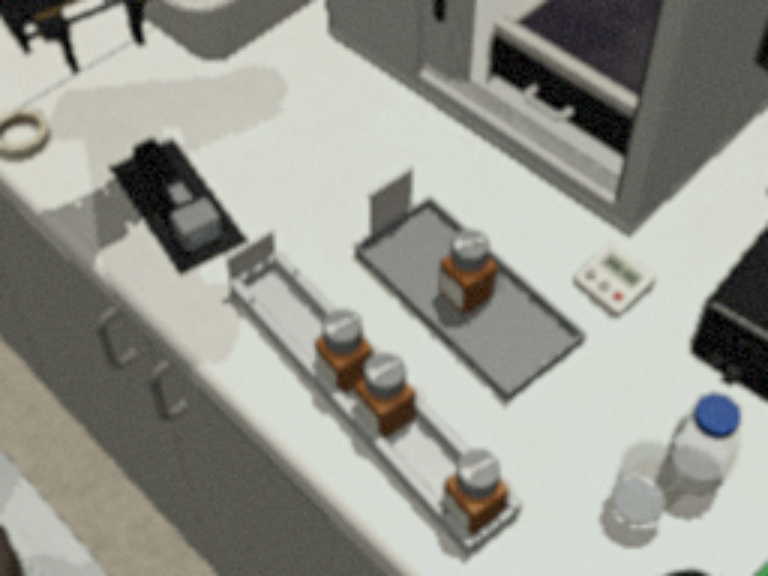

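The picture shows three sound jars in the rack, the loose one upright in the tray at (470, 270), and the scanner on its mat at (180, 210). Nothing else has moved.

```bash
python3 -c "
from station import finish_job; print(finish_job())"
```

```text
the job is handed in; nothing more can be done
None
```

I tested all four caps and handed the job in: the one loose-capped jar stands upright in the rework tray, the three sound ones are still in the rack, I held the scanner at the rack label and then the tray label for over two seconds each, and it is back on its mat.

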